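Register the boss-forming plate on the pins of the hammering block

TASK

Nudge the aluminium forming plate sideways across the hammering block with your fingertips until both its small holes drop over the block's two pins and it lies flat on the steel face, its red edge still towards the robot. Only slide it: do not grip it, lift it or press hard on it, and leave everything else where it is. Finish with the hand clear.

Things in the scene. Friction and masses are not known exactly. Their poses are not given: they have to be found in the camera images.
- block: Heavy hammering block fixed to the bench: hardwood 320 x 360 x 60 mm, topped by a dark steel face 290 x 330 x 6 mm. Origin: centre of its underside, on the bench; x away from the robot, y left along the line of the pins, z up. The face is 66 mm above the origin; a flush black rubber disc 56 mm wide lies midway between the pins. White corner marks outline the plate's place when home.
- pin_left (a point): Tip of the left (+y) locating pin: at x 30, y 75, z 82 mm in the block's frame. Each pin stands 16 mm out of the face: a 12 mm shank, then a bullet nose over the upper 10 mm, rounding to a tip about 6 mm wide.
- pin_right (a point): Tip of the right (-y) locating pin: at x 30, y -75, z 82 mm in the block's frame.
- seat (a point): The point of the steel face where the plate's origin lies when the plate is home: x 18, y 0, z 66 mm in the block's frame. The home plate has the block's own yaw.
- plate: Loose aluminium boss-forming plate 130 x 210 x 10 mm, 0.5 to 0.85 kg. Origin: centre of its underside; x across its width, the red-painted long edge at x -65 facing the robot; y along its length, z up. Through holes 15 mm wide at x 12, y 75 and y -75, and a round opening 57 mm wide at x 12, y 0. Slides with friction about 0.6; falls home once both holes are within about 4 mm of the pins.
- hole_left (a point): Centre of the plate's left (+y) small hole, at the underside.
- hole_right (a point): Centre of the plate's right (-y) small hole, at the underside.
- red_edge (a point): Middle of the plate's long red-painted edge, half-way up its thickness (x -65, y 0, z 5 mm on the plate). At the start this edge rests on the steel face while the plate rides on both pins' noses, so it leans down about 0.16 rad towards the robot, 20 to 34 mm short of home, up to 18 mm to either side and turned up to 0.12 rad.
- wax_tin: Bystander: round steel tin with green lid, 50 mm wide, 28 mm tall, on the far left corner of the block's face. Origin: centre of its underside.
- drift: Bystander: square steel drift 12 x 12 x 125 mm lying along y on the far right corner of the block's face. Origin: middle of its shank, underside.
- small_gong: Bystander: small bossed bronze gong, 124 mm wide, about 38 mm tall, on the bench left of the block. Origin: centre of its underside.
- beater: Bystander: padded beater, wooden stick 200 mm with a white head 52 mm wide, lying on the bench to the far left. Origin: under the middle of the stick.
- hammer: Bystander: hammer 280 mm long lying on the bench right of the block. Origin: underside, about the middle.
- cup: Bystander: pink plastic cup 72 mm wide, 75 mm tall, on the bench right of the block. Origin: centre of its underside.
- tuning_meter: Bystander: black tuning meter 75 x 115 x 24 mm on the bench left of the block. Origin: centre of its underside.

How it is judged:
By the outcome, as a careful person would: the job done as asked, in the order asked, and still so for the second after the job is handed in, with the robot touching nothing.
It also fails if it takes over 61 s, if anything falls off the work surface, if the arm or the gripper's body presses on something with over 40 N, if the wrist force passes 120 N, or if a joint passes its speed limit or range.

ROBOT

A 6-joint arm with a two-finger parallel gripper is mounted at the origin on the work surface. World frame = base frame: x ahead of the robot, y to its left, z up, the work surface at z = 0. Lengths are in m, angles in rad, forces in N, time in s.
With the tool pointing down it reaches from about 0.425 to 0.95 m from the base axis. Payload 3.5 kg.
Tool frame: the origin (TCP) lies between the finger pads; the fingertips stand 14 mm ahead of it and the grasp point (between the pads) lies 5 mm behind it (ctrl.tip_extent is the distance from the TCP to the fingertips, in m); x points along the fingers, z is the direction in which the jaws open and shut, and the axes are right-handed (so a half turn about x gives the same grasp; the last joint's range is limited). The gripper opens to 85 mm and grips with 20 to 120 N. Pads are 22 mm wide; open, the fingers measure 114 mm over their backs; the gripper's body (76 mm by 85 mm) begins 54 mm behind the grasp point. The pads swing forward as they close: fully open they stand 13 mm farther back than shut.
Start: joints at [1.042, 0.286, 1.577, -0, 1.279, -0.15], TCP at [0.25, 0.627, 0.217] pointing down, gripper open.
Joint ranges: [-2.77, 2.77], [-0.9, 2.22], [0.21, 2.48], [-1.53, 4.67], [0.24, 2.81], [-2.84, 2.84]. Speed limits (rad/s): [2.79, 2.79, 3.14, 3.14, 3.14, 3.14].

INTERFACE

Orientations are given as a unit quaternion [x, y, z, w].
In Python, from plant import ctrl gives the robot as it stands.
- The arm moves only by the tool move_arm, never from a script. Its argument "commands" is one flat list of numbers, 4 for each row, row after row: the shift along the tool's x, y, z in units of 25 mm (1.0 is 25 mm), then the turn about the tool's x in units of 5 degrees (1.0 is 5 degrees). A call has 1 to 20 rows; each row shifts and turns the commanded pose from where the row before left it, along the tool's axes as they then stand; what a row does not reach is not made up. A row lasts 1/8 s, in which the tool goes at most 62.5 mm and 10.7 degrees, less where a joint would pass 70% of its speed; a pose out of reach is approached as far as the arm can. A call is refused whole if a number of a shift passes 1 or a number of a turn 1, either way. A call with a gripper value outside its range is refused whole. "jaw" is the finger opening in mm, from 0 to 85.4, set as the call begins (left out, the last holds). The fingers move at their own pace and stop on an object; "force" is the grip in N (left out, the last holds). Time passes only in rows, so rows that do not move let the fingers close. It gives the time, the measured TCP pose, the force and the opening at its end, in the units of the state.
- ctrl.get_state(): the state, without advancing time (a new reading comes with each control period).
- ctrl.read_camera(name): name is "scene" or "side" or "wrist"; returns the picture (400x640x3 uint8, red, green, blue); there is no depth.
- ctrl.get_calibration(name): a dict with "camera_matrix" (3x3 intrinsics, pixels), "camera_from_world" (4x4, takes a point from world to camera coordinates); the wrist camera has in their place "mount" (4x4, takes a point from camera to tool coordinates, whose origin is the TCP and whose axes are the tool frame's). Camera axes: x right, y down, z forward; pixel columns grow to the right and rows downward; lengths in m; the calibration is good to about 2 mm. A picture is of the moment at which its call begins: read the wrist's pose just before it. get_calibration takes no time and is no camera call.
- ctrl.sign_off(): hands the job in, once; it reports no verdict.
The state is a dict: "time": time; "qpos": joint angles; "dq": joint speeds; "joint_efforts": joint torques, N m; "eef_pos": TCP position; "tcp_rot": TCP orientation; "contact_force": force on the tool from outside, world axes, zero at the start; "wrist_torque": the same for the moment, N m; "opening": opening from 0.0 (shut) to 1.0 (fully open).
Only numpy, scipy, OpenCV 4.12 (cv2) and the standard library are available. Lean on these libraries where they do the work, as an engineer would, in place of code of your own. Each camera call takes 0.05 s, during which the arm holds its last target.

## Working session

There is one attempt and no reset: what is moved stays moved. The work goes in short steps, Python scripts to look and compute and a tool call to move; the robot and the scene stay as the last step left them, time stands still between calls to the robot, and variables do not carry over. Pictures are saved under pics/ and viewed, and the job is handed in when it is done.

Besides the shell and the picture viewer there is one more tool, called after "Call:" as name(argument=value, ...) on one line, values as JSON. move_arm: Moves the arm, as the interface text tells. Its arguments: {"type":"object","properties":{"commands":{"type":"array"},"jaw":{"type":"number"},"force":{"type":"number"}},"required":["commands"]}

```bash
mkdir -p pics; ls; python3 - <<'E'
from plant import ctrl
import cv2
for n in ("scene","side","wrist"):
    im=ctrl.read_camera(n); cv2.imwrite(f"pics/a_{n}.png",im[:,:,::-1])
s=ctrl.get_state(); print(s)
for n in ("scene","side","wrist"): print(n,ctrl.get_calibration(n))
E
```

```text
pics
{'time': 0.15, 'qpos': array([ 1.04202482e+00,  2.87035822e-01,  1.57787185e+00, -3.23514519e-05,
        1.27860866e+00, -1.50005336e-01]), 'dq': array([ 0.00117149, -0.00120593, -0.00559768,  0.00019934, -0.00133831,
       -0.00018783]), 'joint_efforts': array([ 1.27596904e-03, -4.06599855e+01, -2.93141162e+01, -6.18667400e-05,
        3.92218499e-03,  7.83273691e-06]), 'eef_pos': array([0.24929831, 0.62667942, 0.21609899]), 'tcp_rot': array([-0.39723957,  0.58579354,  0.39663305,  0.58457581]), 'contact_force': array([0.57447721, 1.04431454, 0.94856797]), 'wrist_torque': array([ 0.02235706,  0.04577864, -0.06547328]), 'opening': 1.0014040416104573}
scene {'camera_matrix': array([[398.92951418,   0.        , 321.76233422],
       [  0.        , 398.92951418, 202.63252376],
       [  0.        ,   0.        ,   1.        ]]), 'camera_from_world': array([[ 0.86404811,  0.50318527,  0.01501465, -0.46151516],
       [ 0.41550955, -0.69602187, -0.58558122, -0.17163824],
       [-0.28420532,  0.51220908, -0.81047467,  1.36237678],
       [ 0.        ,  0.        ,  0.        ,  1. 
[... 286 characters left out ...]
85281, -0.60950676, -0.77810169,  0.14973559],
       [ 0.21813674,  0.74715379, -0.62783563,  1.06794773],
       [ 0.        ,  0.        ,  0.        ,  1.        ]])}
wrist {'camera_matrix': array([[324.24022036,   0.        , 316.05812814],
       [  0.        , 324.24022036, 197.97871922],
       [  0.        ,   0.        ,   1.        ]]), 'mount': array([[ 5.35684156e-04, -3.08362852e-01,  9.51268661e-01,
        -1.56839510e-01],
       [ 1.74846561e-04, -9.51268754e-01, -3.08362981e-01,
         7.95242000e-02],
       [ 9.99999841e-01,  3.31511217e-04, -4.55663415e-04,
        -4.43298676e-04],
       [ 0.00000000e+00,  0.00000000e+00,  0.00000000e+00,
         1.00000000e+00]])}
```

View pics/a_scene.png

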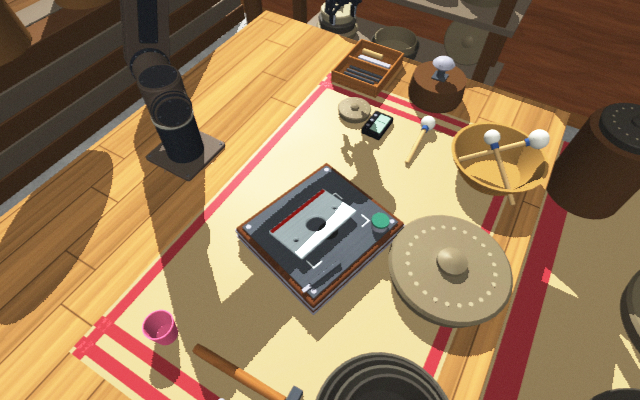

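View pics/a_side.png

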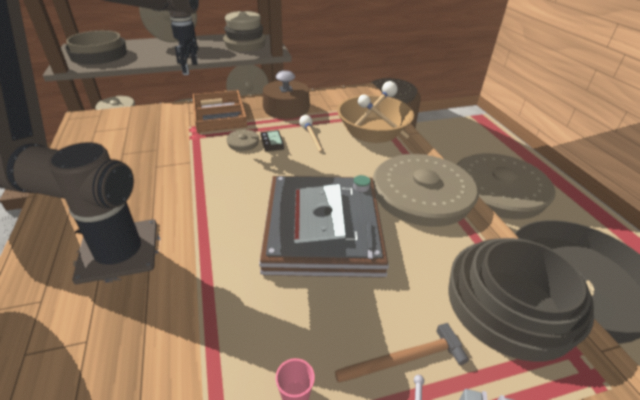

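View pics/a_wrist.png

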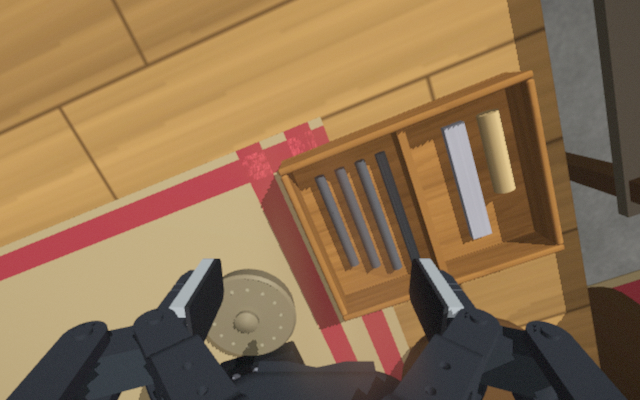

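```bash
cat > h.py <<'E'
import numpy as np, cv2
from plant import ctrl
from scipy.spatial.transform import Rotation as R
def cam(n,s=None):
    c=ctrl.get_calibration(n)
    K=c["camera_matrix"]
    if n=="wrist":
        s=s or ctrl.get_state()
        T=np.eye(4);T[:3,:3]=R.from_quat(s["tcp_rot"]).as_matrix();T[:3,3]=s["eef_pos"]
        M=np.linalg.inv(T@c["mount"])
    else: M=c["camera_from_world"]
    return K,M
def ray(K,M,uv):
    Rm=M[:3,:3];o=-Rm.T@M[:3,3]
    uv=np.atleast_2d(uv).astype(float)
    d=np.c_[(uv[:,0]-K[0,2])/K[0,0],(uv[:,1]-K[1,2])/K[1,1],np.ones(len(uv))]@Rm
    return o,d
def onz(K,M,uv,z):
    o,d=ray(K,M,uv);return o+d*((z-o[2])/d[:,2])[:,None]
def proj(K,M,P):
    P=np.atleast_2d(P);q=P@M[:3,:3].T+M[:3,3];q=q@K.T;return q[:,:2]/q[:,2:]
E
python3 - <<'E'
import cv2
for n,(x,y,w,h) in dict(scene=(230,155,180,160),side=(255,165,140,115)).items():
    im=cv2.imread(f"pics/a_{n}.png")[y:y+h,x:x+w]
    k=4 if n=="scene" else 5
    cv2.imwrite(f"pics/b_{n}.png",cv2.resize(im,None,fx=k,fy=k,interpolation=cv2.INTER_CUBIC)[:600,:800])
E
```

```text
(no output)
```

View pics/b_scene.png

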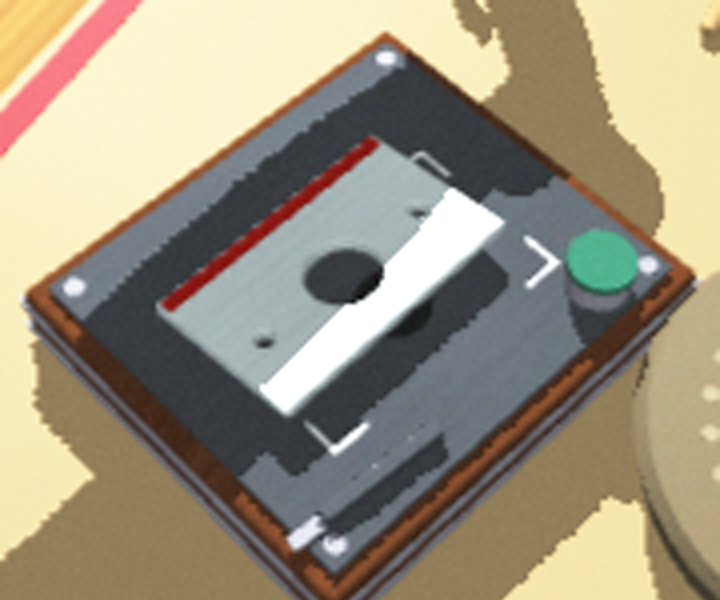

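View pics/b_side.png

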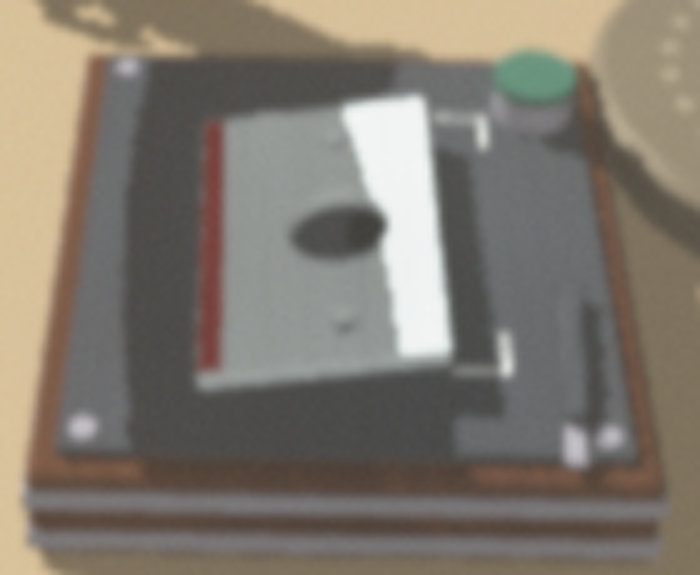

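```bash
python3 - <<'E'
from h import *
K,M=cam("scene")
f=lambda p,z:onz(K,M,np.array(p)/4+[230,155],z)
st=f([(386,58),(74,287),(335,545),(648,265)],.068); print(st[:,:2]);
c=st.mean(0); print("c",c)
yl=st[0]+st[3]-st[1]-st[2]; print("yaw",np.arctan2(-yl[0],yl[1])); xl=st[2]+st[3]-st[0]-st[1];print(np.arctan2(xl[1],xl[0]))
r=f([(375,140),(162,303)],.076);print(r[:,:2],np.linalg.norm(r[0]-r[1])); d=r[0]-r[1];print("plate yaw",np.arctan2(-d[0],d[1]))
print("marks",f([(555,262),(338,450)],.066)[:,:2])
K,M=cam("side")
f=lambda p,z:onz(K,M,np.array(p)/5+[255,165],z)
st=f([(127,67),(83,427),(610,437)],.068); print(st[:,:2])
r=f([(205,122),(197,372)],.076);print(r[:,:2],np.linalg.norm(r[0]-r[1])); d=r[0]-r[1];print("plate yaw",np.arctan2(-d[0],d[1]))
print("marks",f([(487,115),(508,375)],.066)[:,:2])
E
```

```text
[[ 0.47555726  0.12775983]
 [ 0.39326332 -0.1655151 ]
 [ 0.64763819 -0.23692677]
 [ 0.73010255  0.05637013]]
c [ 0.56164033 -0.05457798  0.068     ]
yaw -0.2738277049977873
-0.2735620384476509
[[ 0.51140039  0.04845158]
 [ 0.45664756 -0.14879417]] 0.2047040777087432
plate yaw -0.2707695950551601
marks [[ 0.67194295  0.02620759]
 [ 0.61500432 -0.17856219]]
[[ 0.47705428  0.12548633]
 [ 0.39507876 -0.16672782]
 [ 0.6496261  -0.23877596]]
[[ 0.50905394  0.04991971]
 [ 0.4574529  -0.15098868]] 0.2074291432150306
plate yaw -0.2514045875303985
marks [[ 0.67953838  0.02783532]
 [ 0.61570001 -0.18328153]]
```

```bash
python3 - <<'E'
from h import *
s=ctrl.get_state(); m=R.from_quat(s["tcp_rot"]).as_matrix(); print(m.round(3), ctrl.tip_extent)
print([a for a in dir(ctrl) if a[0]!='_'])
E
```

```text
[[-0.001 -0.929  0.37 ]
 [-0.002  0.37   0.929]
 [-1.     0.    -0.002]] 0.014
['Unreachable', 'get_calibration', 'get_state', 'read_camera', 'sign_off', 'tip_extent']
```

Call:
move_arm(commands=[0,0,0,-1,0,0,0,-0.21,-0.05,-0.79,-1,0,-0.05,-0.79,-1,0,-0.05,-0.79,-1,0,-0.05,-0.79,-1,0,-0.05,-0.79,-1,0,-0.05,-0.79,-1,0,-0.05,-0.79,-1,0,-0.05,-0.79,-1,0,-0.05,-0.79,-1,0,-0.05,-0.79,-1,0,-0.05,-0.79,-1,0,-0.05,-0.79,-1,0,-0.05,-0.79,-1,0,-0.05,-0.79,-1,0,-0.05,-0.79,-1,0,-0.05,-0.79,-1,0,-0.05,-0.79,-1,0,-0.05,-0.79,-1,0])

```text
time: 2.65
eef_pos: [0.4707, 0.0969, 0.2398]
tcp_rot: [-0.427, 0.564, 0.427, 0.564]
contact_force: [-0.6, -0.3, -0.6]
opening: 0.998
```

Call:
move_arm(commands=[-0.05,-0.79,-1,0,-0.05,-0.79,-1,0,-0.05,-0.79,-1,0,-0.05,-0.79,-1,0,-0.05,-0.79,-1,0,0,0,0,0])

```text
time: 3.4
eef_pos: [0.5322, -0.0506, 0.2459]
tcp_rot: [-0.426, 0.564, 0.426, 0.564]
contact_force: [0.8, -0.6, -0.1]
opening: 0.996
```

```bash
python3 - <<'E'
from h import *
s=ctrl.get_state(); im=ctrl.read_camera("wrist"); cv2.imwrite("pics/c.png",im[:,:,::-1])
np.savez("c.npz",p=s["eef_pos"],q=s["tcp_rot"]); print(s["time"],s["eef_pos"],R.from_quat(s["tcp_rot"]).as_matrix().round(4),s["contact_force"],s["qpos"])
E
```

```text
3.4 [ 0.53221478 -0.05064066  0.24588056] [[-2.000e-04 -9.619e-01  2.733e-01]
 [-0.000e+00  2.733e-01  9.619e-01]
 [-1.000e+00  2.000e-04 -1.000e-04]] [ 0.77133491 -0.55224219 -0.13016188] [-2.84699757e-01 -4.71962608e-02  1.88976643e+00 -7.63439449e-05
  1.29918426e+00 -1.57864908e+00]
```

View pics/c.png

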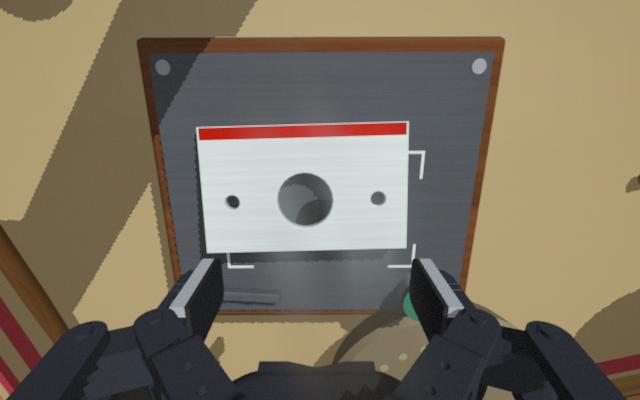

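```bash
cat >> h.py <<'E'
def holes(im,K,M,zh,roi):
    g=cv2.cvtColor(im,cv2.COLOR_RGB2GRAY)
    x0,y0,x1,y1=roi
    m=(g[y0:y1,x0:x1]<150).astype(np.uint8)
    cs,_=cv2.findContours(m,cv2.RETR_LIST,cv2.CHAIN_APPROX_NONE)
    out=[]
    for c in cs:
        a=cv2.contourArea(c)
        if 60<a<8000 :
            (cx,cy),(w,h),_=cv2.minAreaRect(c); out.append((cx+x0,cy+y0,w,h))
    return out
def redpts(im):
    r=im.astype(int); m=((r[...,0]>120)&(r[...,1]<70)&(r[...,2]<70)).astype(np.uint8)
    cs,_=cv2.findContours(m,cv2.RETR_EXTERNAL,cv2.CHAIN_APPROX_NONE)
    c=max([c for c in cs if cv2.boundingRect(c)[3]<60 and cv2.boundingRect(c)[1]>60],key=cv2.contourArea); return cv2.boxPoints(cv2.minAreaRect(c))
def toblock(P,c=(.5625,-.0555),yaw=-.2735):
    d=np.atleast_2d(P)[:,:2]-c; C,S=np.cos(yaw),np.sin(yaw)
    return np.c_[d[:,0]*C+d[:,1]*S,-d[:,0]*S+d[:,1]*C]*1000
E
python3 - <<'E'
from h import *
im=cv2.imread("pics/c.png")[:,:,::-1]; z=np.load("c.npz"); K,M=cam("wrist",dict(eef_pos=z["p"],tcp_rot=z["q"]))
print(holes(im,K,M,0,(190,120,420,260))); b=redpts(im); print(b)
print("red",toblock(onz(K,M,b,.077)).round(1))
print("holes",toblock(onz(K,M,[(232,202),(378,198)],.0876)).round(1))
print("marks nl fl fr",toblock(onz(K,M,[(424.5,151),(413,266.5),(229,267)],.066)).round(1))
print("studs",toblock(onz(K,M,[(163,67),(479,66)],.068)).round(1))
print("steel near corners",toblock(onz(K,M,[(147,52),(496,52)],.066)).round(1))
print("wood corners",toblock(onz(K,M,[(138,39),(504,38)],.060)).round(1))
cv2.imwrite("pics/c2.png",cv2.resize(im[30:330,120:520,::-1],None,fx=2,fy=2,interpolation=cv2.INTER_CUBIC))
E
```

```text
[(232.75000381469727, 201.25000762939453, 14.142135620117188, 10.60660171508789), (377.5, 198.0, 12.0, 13.0), (305.0, 199.0, 52.0, 54.0), (302.5119934082031, 130.9302225112915, 11.551097869873047, 207.33665466308594), (304.5, 189.5, 139.0, 229.0)]
[[198.84659 128.47649]
 [317.9769  125.16731]
 [318.27298 135.82576]
 [199.14267 139.13493]]
red [[ -77.  -119.7]
 [ -79.8   -2. ]
 [ -69.5   -1.7]
 [ -66.6 -120.6]]
holes [[ -3.9 -90.4]
 [ -7.7  59.1]]
marks nl fl fr [[ -52.1  109. ]
 [  83.8  109.1]
 [  83.8 -106.5]]
studs [[-134.2 -150.7]
 [-134.1  152.4]]
steel near corners [[-147.7 -164.8]
 [-146.6  167.7]]
wood corners [[-159.8 -174.4]
 [-159.5  176.3]]
```

View pics/c2.png

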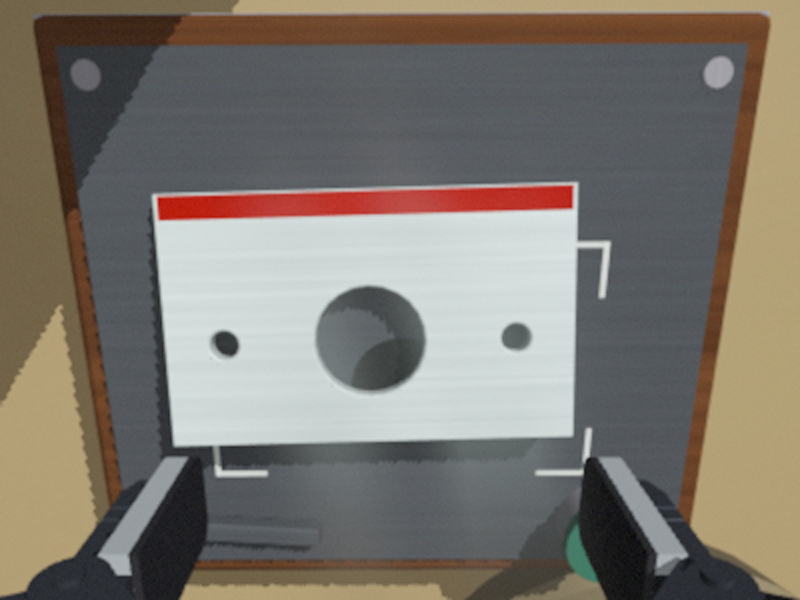

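Call:
move_arm(commands=[0,-0.1,-0.82,0,0,-0.1,-0.82,0,0,-0.1,-0.82,0,0,-0.1,-0.82,0,0.5,-0.1,-0.82,0,0.8,-0.1,-0.82,0,0.8,-0.1,-0.82,0,0.8,0,0,0,0.8,0,0,0,0.8,0,0,0,0.1,0,0,0,0,0,0,0], jaw=0)

```text
time: 4.95
eef_pos: [0.5099, -0.1918, 0.1309]
tcp_rot: [-0.427, 0.563, 0.427, 0.563]
contact_force: [-0.0, 0.3, -0.2]
opening: 0.001
```

```bash
python3 - <<'E'
from h import *
s=ctrl.get_state(); im=ctrl.read_camera("wrist"); K,M=cam("wrist",s)
print(s["time"],s["eef_pos"],toblock(s["eef_pos"]),s["contact_force"],s["opening"])
m=R.from_quat(s["tcp_rot"]).as_matrix()
for x in (.0,.014,.027): print(x,proj(K,M,s["eef_pos"]+m@np.array([[x,-.011,0],[x,.011,0]]).T.T if 0 else [s["eef_pos"]+m@np.array([x,y,0]) for y in(-.011,.011)]).round(0))
cv2.imwrite("pics/d.png",im[:,:,::-1])
for n in ("side","scene"): 
    im=ctrl.read_camera(n)
    u=proj(*cam(n),[s["eef_pos"]+m@np.array([x,0,0]) for x in (0,.014,.027)]); print(n,u.round(1))
    x,y=u[1].astype(int); cv2.imwrite(f"pics/d_{n}.png",cv2.resize(im[y-50:y+50,x-60:x+60,::-1],None,fx=6,fy=6,interpolation=cv2.INTER_CUBIC))
E
```

```text
4.95 [ 0.50991132 -0.1917572   0.13089948] [[ -13.83055484 -145.39707858]] [-0.02858055  0.3001962  -0.17924502] 0.0006414479922976678
0.0 [[317. 267.]
 [317. 230.]]
0.014 [[317. 255.]
 [317. 220.]]
0.027 [[317. 245.]
 [317. 212.]]
side [[319.  231.2]
 [318.9 235.3]
 [318.8 239.1]]
scene [[276.3 240.8]
 [276.7 243.6]
 [277.1 246.1]]
```

View pics/d.png

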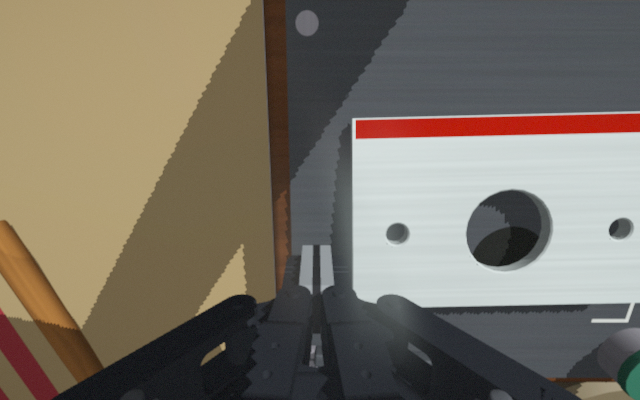

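View pics/d_side.png

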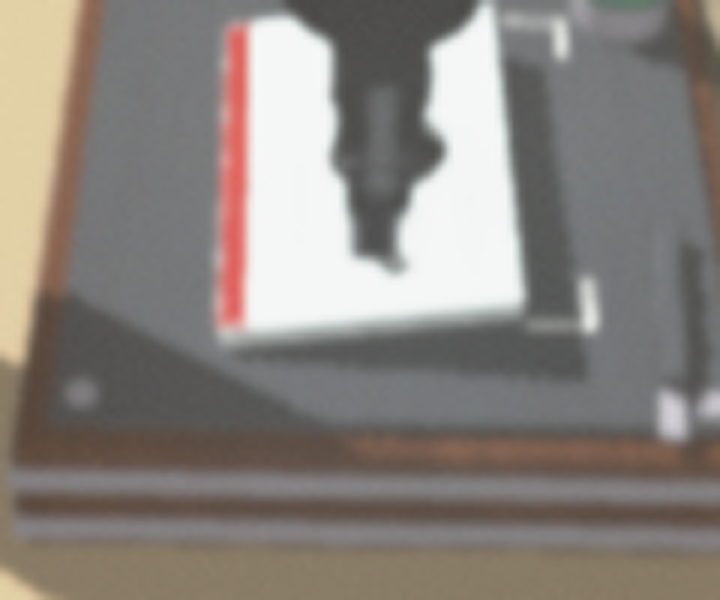

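Call:
move_arm(commands=[0.6,0,0,0,0.6,0,0,0,0.5,0,0,0,0,0,0,0])

```text
time: 5.6
eef_pos: [0.5087, -0.1913, 0.0863]
tcp_rot: [-0.426, 0.564, 0.429, 0.563]
contact_force: [-0.0, -0.4, 0.5]
opening: 0.003
```

```bash
python3 - <<'E'
from h import *
s=ctrl.get_state(); im=ctrl.read_camera("wrist"); K,M=cam("wrist",s)
print(s["time"],s["eef_pos"],toblock(s["eef_pos"]),s["contact_force"],s["opening"])
m=R.from_quat(s["tcp_rot"]).as_matrix()
cv2.imwrite("pics/e.png",im[:,:,::-1])
for n in ("side","scene"): 
    im=ctrl.read_camera(n)
    u=proj(*cam(n),[s["eef_pos"]+m@np.array([x,0,0]) for x in (0,.014,.027)]); print(n,u.round(1))
    x,y=u[1].astype(int); cv2.imwrite(f"pics/e_{n}.png",cv2.resize(im[y-50:y+50,x-60:x+60,::-1],None,fx=6,fy=6,interpolation=cv2.INTER_CUBIC))
E
```

```text
5.6 [ 0.50872646 -0.19126028  0.086344  ] [[ -15.10559609 -145.23866142]] [-0.03023917 -0.38314166  0.4788801 ] 0.0032411213237287734
side [[318.1 244. ]
 [317.9 247.9]
 [317.8 251.5]]
scene [[277.3 249.1]
 [277.7 251.7]
 [278.1 254. ]]
```

View pics/e.png

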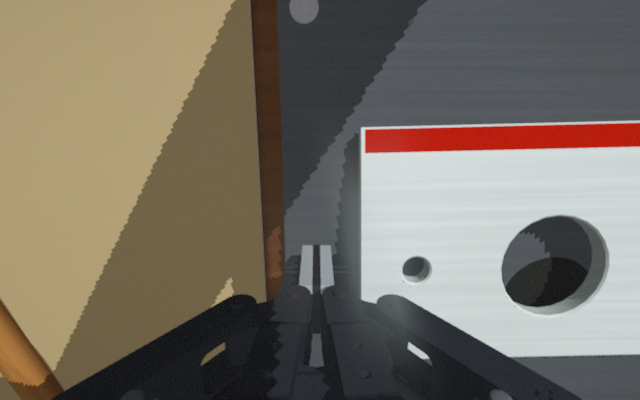

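View pics/e_side.png

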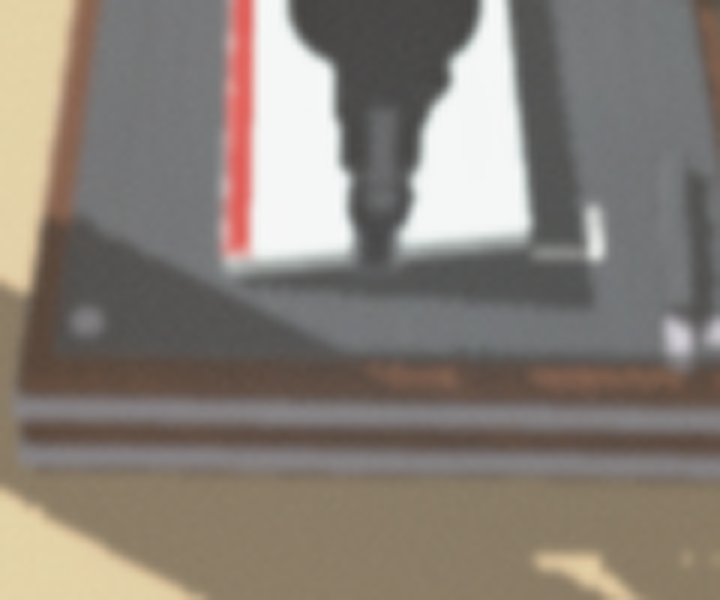

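View pics/e_scene.png

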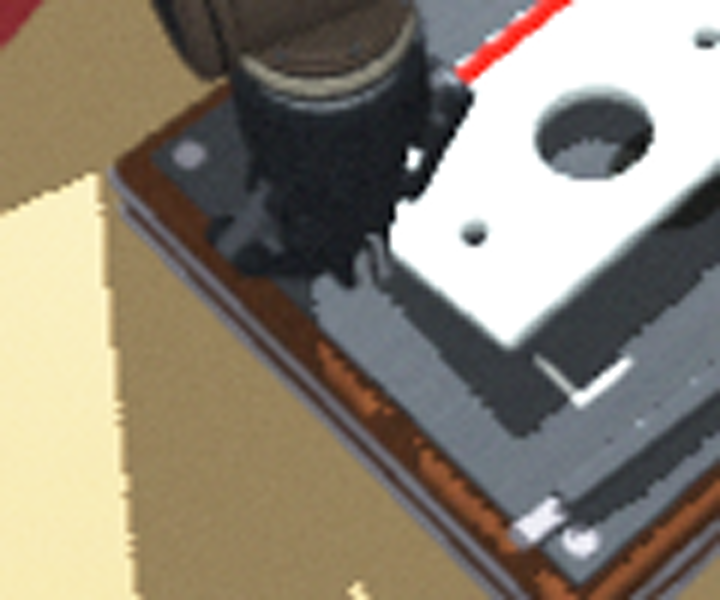

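Call:
move_arm(commands=[0,0,0.25,0,0,0,0.25,0,0,0,0.12,0,0,0,0.12,0,0,0,0.12,0,0,0,0,0])

```text
time: 6.5
eef_pos: [0.5158, -0.1711, 0.0884]
tcp_rot: [-0.427, 0.563, 0.427, 0.563]
contact_force: [-1.3, -0.1, -0.9]
opening: 0.002
```

```bash
cat >> h.py <<'E'
def look(name):
    s=ctrl.get_state(); im=ctrl.read_camera("wrist"); K,M=cam("wrist",s)
    print("t",s["time"],"tcp",s["eef_pos"].round(4),"blk",(toblock(s["eef_pos"])-[-2,1.3]).round(1),"F",s["contact_force"].round(1),"yaw",np.arctan2(-R.from_quat(s["tcp_rot"]).as_matrix()[0,2],R.from_quat(s["tcp_rot"]).as_matrix()[1,2]).round(4))
    cv2.imwrite(f"pics/{name}.png",im[:,:,::-1]); np.savez(name+".npz",p=s["eef_pos"],q=s["tcp_rot"])
def pts(name,uv,z):
    q=np.load(name+".npz");K,M=cam("wrist",dict(eef_pos=q["p"],tcp_rot=q["q"]))
    return (toblock(onz(K,M,uv,z))-[-2,1.3]).round(1)
E
python3 -c "
from h import *
look('f')"
```

```text
t 6.5 tcp [ 0.5158 -0.1711  0.0884] blk [[ -11.7 -125.2]] F [-1.3 -0.1 -0.9] yaw -0.273
```

View pics/f.png

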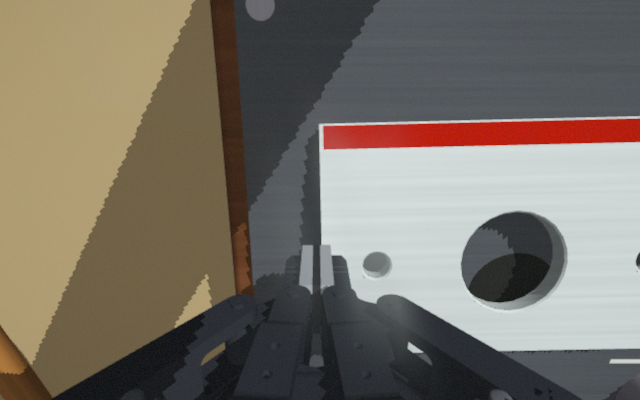

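```bash
python3 - <<'E'
from h import *
for n,c,h in (("c",(196.5,127),(232.5,201.5)),("f",(320,124.5),(376.5,265))):
    if n=="c": pass
    print(n,"corner",pts(n,c,.076),"hole",pts(n,h,.0878))
s=ctrl.get_state()
m=R.from_quat(s["tcp_rot"]).as_matrix();K,M=cam("wrist",s)
for x in (-.02,0,.014): print(x,proj(K,M,[s["eef_pos"]+m@np.array([x,y,.0]) for y in(-.011,0,.011)]).round(0).tolist())
im=ctrl.read_camera("side")
u=proj(*cam("side"),[s["eef_pos"]+m@np.array([x,0,0]) for x in (0,.014,.027)]); print(u.round(1))
x,y=u[1].astype(int); cv2.imwrite(f"pics/f_side.png",cv2.resize(im[y-50:y+50,x-60:x+60,::-1],None,fx=6,fy=6,interpolation=cv2.INTER_CUBIC))
E
```

```text
c corner [[ -76.3 -123.5]] hole [[ -2.5 -91.1]]
f corner [[ -75.9 -123.7]] hole [[ -1.7 -92.6]]
-0.02 [[317.0, 288.0], [317.0, 268.0], [317.0, 247.0]]
0 [[317.0, 267.0], [317.0, 249.0], [317.0, 230.0]]
0.014 [[317.0, 255.0], [317.0, 238.0], [317.0, 220.0]]
[[318.6 237.4]
 [318.5 241.3]
 [318.3 244.9]]
```

View pics/f_side.png

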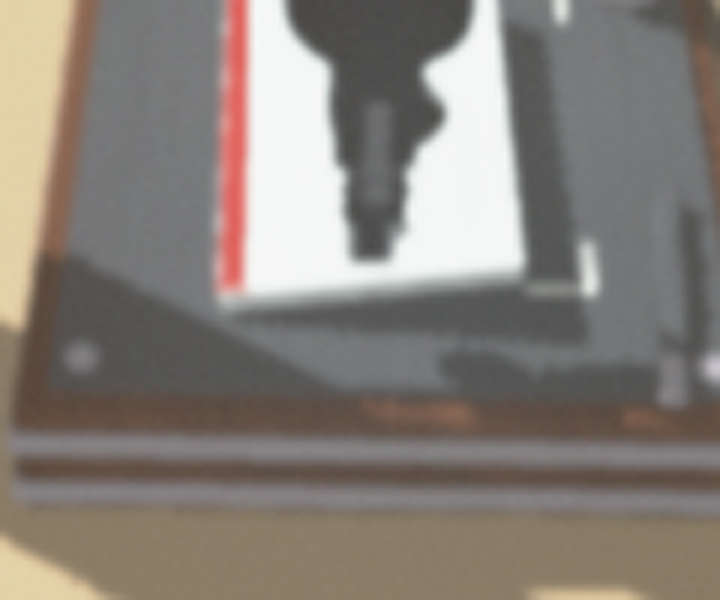

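Call:
move_arm(commands=[0,0,-0.5,0,0,0,-0.5,0,0.25,0,0,0,0.2,0,0,0,0,0,0,0])

```text
time: 7.22
eef_pos: [0.5084, -0.1949, 0.0762]
tcp_rot: [-0.427, 0.564, 0.428, 0.563]
contact_force: [1.0, -0.2, 0.3]
opening: -0.0
```

```bash
python3 - <<'E'
from h import *
look("g")
s=ctrl.get_state()
m=R.from_quat(s["tcp_rot"]).as_matrix()
im=ctrl.read_camera("side")
u=proj(*cam("side"),[s["eef_pos"]+m@np.array([x,0,0]) for x in (-.014,0,.014,.027)]); print(u.round(1))
x,y=u[1].astype(int); cv2.imwrite(f"pics/g_side.png",cv2.resize(im[y-50:y+50,x-60:x+60,::-1],None,fx=6,fy=6,interpolation=cv2.INTER_CUBIC))
E
```

```text
t 7.225 tcp [ 0.5084 -0.1949  0.0762] blk [[ -12.4 -150.1]] F [ 1.  -0.2  0.3] yaw -0.2732
[[318.5 243.9]
 [318.4 247.8]
 [318.2 251.6]
 [318.1 255.1]]
```

View pics/g.png

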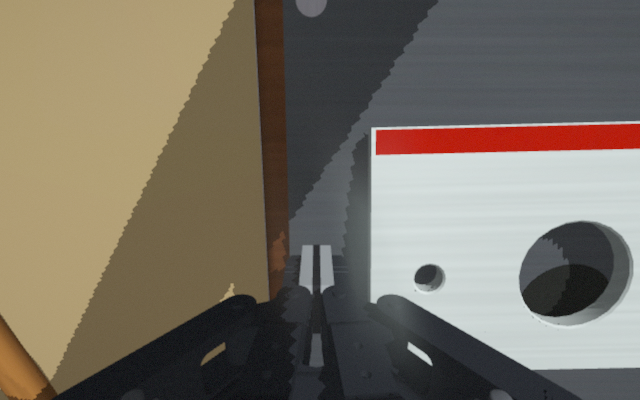

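View pics/g_side.png

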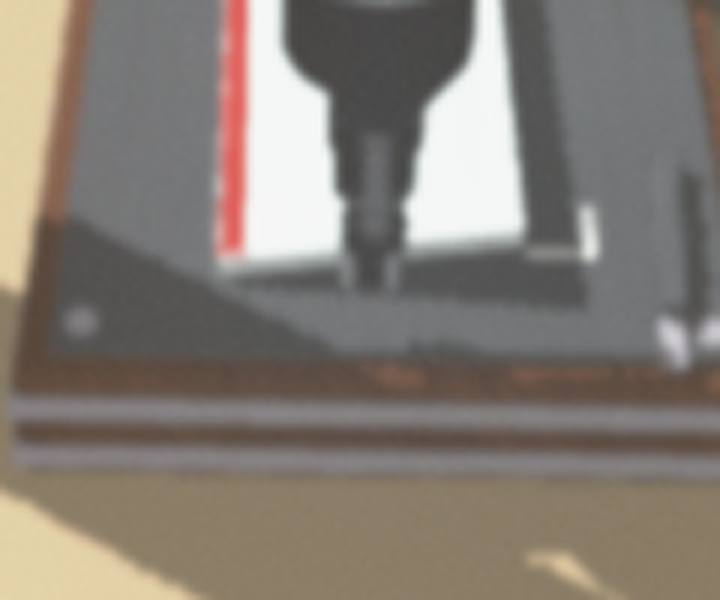

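Call:
move_arm(commands=[0.2,0,0,0,0.2,0,0,0,0.08,0,0,0,0,0,0,0])

```text
time: 7.82
eef_pos: [0.5089, -0.1952, 0.0649]
tcp_rot: [-0.427, 0.564, 0.427, 0.563]
contact_force: [-0.3, -0.5, 0.1]
opening: -0.001
```

Call:
move_arm(commands=[0.1,0,0,0,0,0,0,0])

```text
time: 8.07
eef_pos: [0.5089, -0.1953, 0.0626]
tcp_rot: [-0.427, 0.563, 0.427, 0.563]
contact_force: [-0.4, 0.2, 0.1]
opening: 0.0
```

Call:
move_arm(commands=[0.1,0,0,0,0,0,0,0])

```text
time: 8.32
eef_pos: [0.5089, -0.1953, 0.06]
tcp_rot: [-0.427, 0.563, 0.427, 0.563]
contact_force: [0.2, 0.6, 0.3]
opening: -0.0
```

Call:
move_arm(commands=[0,0,0.25,0,0,0,0.25,0,0,0,0.2,0,0,0,0.1,0,0,0,0.1,0,0,0,0.1,0])

```text
time: 9.07
eef_pos: [0.5158, -0.1715, 0.0603]
tcp_rot: [-0.427, 0.564, 0.427, 0.563]
contact_force: [-0.8, -4.3, 0.1]
opening: 0.001
```

```bash
python3 -c "
from h import *
look('i')"
```

```text
t 9.075 tcp [ 0.5158 -0.1715  0.0603] blk [[ -11.6 -125.6]] F [-0.8 -4.3  0.1] yaw -0.2732
```

View pics/i.png

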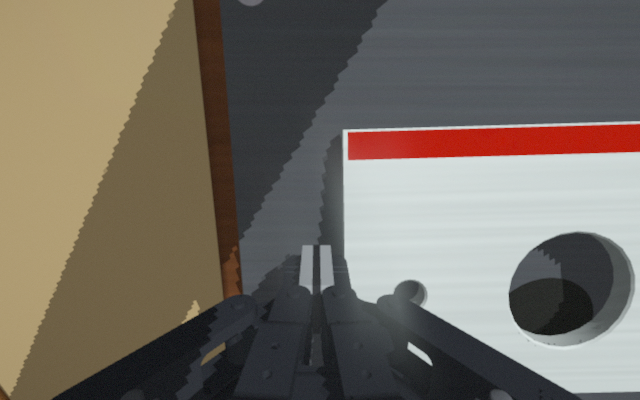

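```bash
python3 -c "
from h import *
print(pts('i',[(343.5,130)],.076),pts('i',[(411,292)],.0878))"
```

```text
[[ -76.1 -114.3]] [[ -3.6 -82.1]]
```

Call:
move_arm(commands=[0,0,0.1,0,0,0,0.1,0,0,0,0.1,0,0,0,0,0])

```text
time: 9.62
eef_pos: [0.518, -0.1634, 0.0602]
tcp_rot: [-0.427, 0.563, 0.427, 0.564]
contact_force: [0.3, -1.7, 1.0]
opening: -0.005
```

```bash
python3 -c "
from h import *
look('j')"
```

```text
t 9.625 tcp [ 0.518  -0.1634  0.0602] blk [[ -11.7 -117.2]] F [ 0.3 -1.7  1. ] yaw -0.2734
```

View pics/j.png

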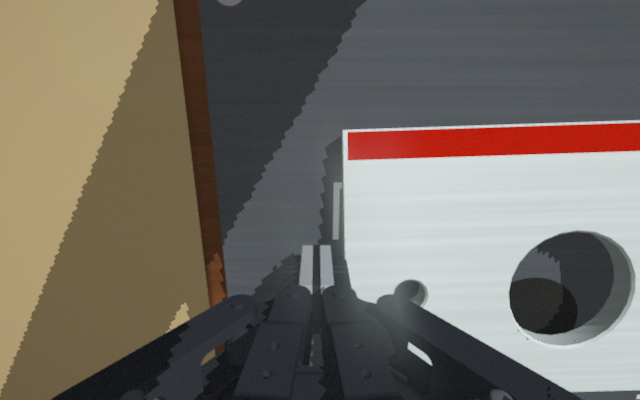

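Call:
move_arm(commands=[0,0,-0.5,0,-0.5,0,-0.2,0,-0.9,0,0,0,-0.9,0,0,0,-0.9,0.5,0.6,0,-0.9,0.5,0.8,0,-0.7,0.5,0.8,0,0,0.5,0.8,0,0,0.5,0.8,0,0,0.5,0.8,0,0,0.5,0.8,0,0,0.23,0,0,0,0,0,0], jaw=60)

```text
time: 11.3
eef_pos: [0.4592, -0.0258, 0.1798]
tcp_rot: [-0.427, 0.564, 0.427, 0.563]
contact_force: [0.2, 0.8, 0.3]
opening: 0.705
```

```bash
python3 -c "
from h import *
look('k')
im=ctrl.read_camera('side');cv2.imwrite('pics/k_side.png',cv2.resize(im[130:290,220:420,::-1],None,fx=3.7,fy=3.7))"
```

```text
t 11.3 tcp [ 0.4592 -0.0258  0.1798] blk [[-105.5   -0.6]] F [0.2 0.8 0.3] yaw -0.273
```

View pics/k.png

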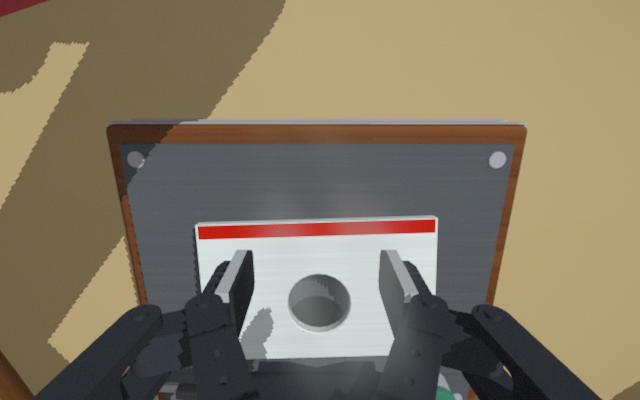

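```bash
python3 - <<'E'
from h import *
im=cv2.imread("pics/k.png"); 
print(pts('k',[(196,225),(437,217)],.076), "studs",pts('k',[(135,159),(497.5,159)],.068),"open",pts('k',[(319,300)],.088))
cv2.imwrite("pics/k2.png",cv2.resize(im[130:330,120:520],None,fx=2,fy=2,interpolation=cv2.INTER_CUBIC))
E
```

```text
[[ -75.9 -105.4]
 [ -83.5  103. ]] studs [[-132.3 -153. ]
 [-132.5  150.9]] open [[-8.3  1.6]]
```

View pics/k2.png

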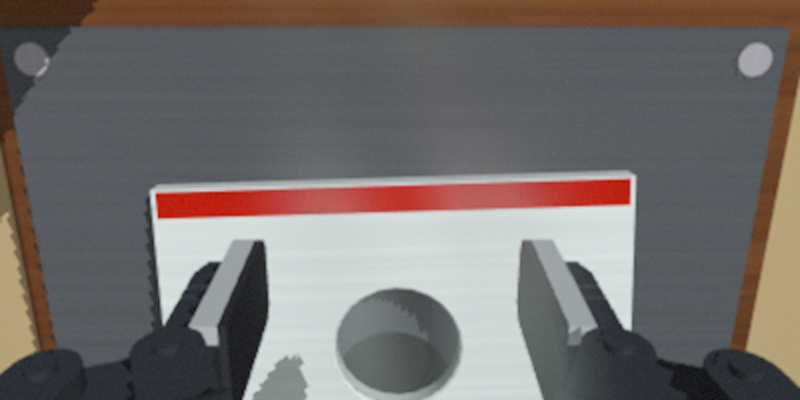

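Call:
move_arm(commands=[0.8,0,0,0,0.9,0,0,0,0.9,0,0,0,0.9,0,0,0,0.8,0,0,0,0.4,0,0,0,0.2,0,0,0,0,0,0,0])

```text
time: 12.4
eef_pos: [0.46, -0.026, 0.0579]
tcp_rot: [-0.427, 0.563, 0.427, 0.564]
contact_force: [0.7, 0.5, 0.6]
opening: 0.7
```

```bash
python3 - <<'E'
from h import *
look("l")
s=ctrl.get_state();im=ctrl.read_camera("side")
m=R.from_quat(s["tcp_rot"]).as_matrix()
u=proj(*cam("side"),[s["eef_pos"]+m@np.array([x,0,-.035]) for x in (-.028,-.014,0)]); print(u.round(1))
cv2.imwrite('pics/l_side.png',cv2.resize(im[150:270,230:390,::-1],None,fx=5,fy=5,interpolation=cv2.INTER_CUBIC))
E
```

```text
t 12.4 tcp [ 0.46   -0.026   0.0579] blk [[-104.7   -0.6]] F [0.7 0.5 0.6] yaw -0.2735
[[284.3 213.8]
 [284.5 217.6]
 [284.6 221.4]]
```

View pics/l.png

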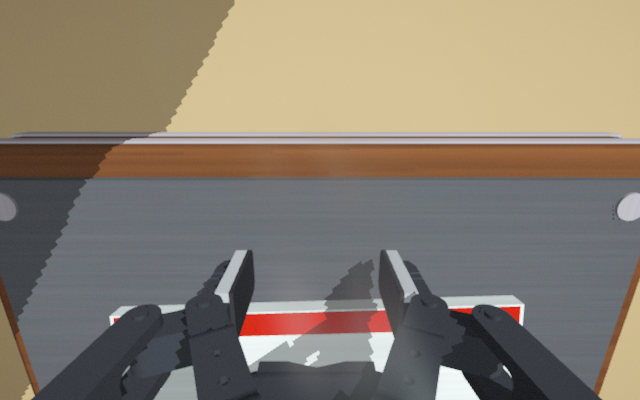

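View pics/l_side.png

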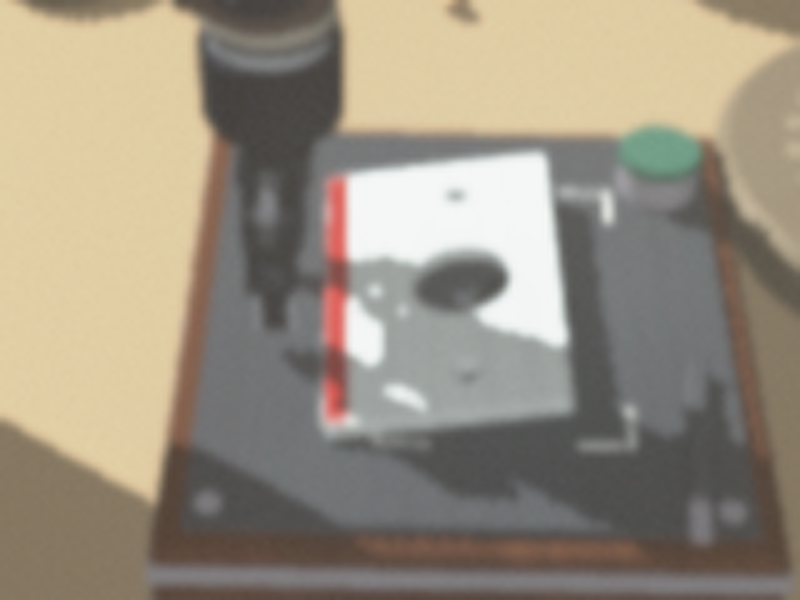

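Call:
move_arm(commands=[0.2,0,0,0,0.06,0,0,0,0,0,0,0])

```text
time: 12.88
eef_pos: [0.4596, -0.0257, 0.0511]
tcp_rot: [-0.427, 0.563, 0.427, 0.563]
contact_force: [-0.9, 0.5, -0.0]
opening: 0.702
```

Call:
move_arm(commands=[0.1,0,0,0,0,0,0,0])

```text
time: 13.12
eef_pos: [0.4595, -0.0257, 0.0485]
tcp_rot: [-0.427, 0.564, 0.427, 0.563]
contact_force: [-0.7, 0.8, -0.2]
opening: 0.703
```

Call:
move_arm(commands=[0,-0.15,0,0,0,-0.15,0,0,0,-0.1,0,0,0,-0.1,0,0,0,-0.1,0,0,0,-0.1,0,0,0,-0.1,0,0,0,0,0,0])

```text
time: 14.12
eef_pos: [0.4777, -0.0303, 0.0484]
tcp_rot: [-0.426, 0.564, 0.429, 0.563]
contact_force: [-3.6, 3.0, 3.8]
opening: 0.701
```

```bash
python3 - <<'E'
from h import *
look("m")
im=ctrl.read_camera("side")
cv2.imwrite('pics/m_side.png',cv2.resize(im[150:270,230:390,::-1],None,fx=5,fy=5,interpolation=cv2.INTER_CUBIC))
E
```

```text
t 14.125 tcp [ 0.4777 -0.0303  0.0484] blk [[-86.5   0. ]] F [-3.6  3.   3.8] yaw -0.2726
```

View pics/m.png

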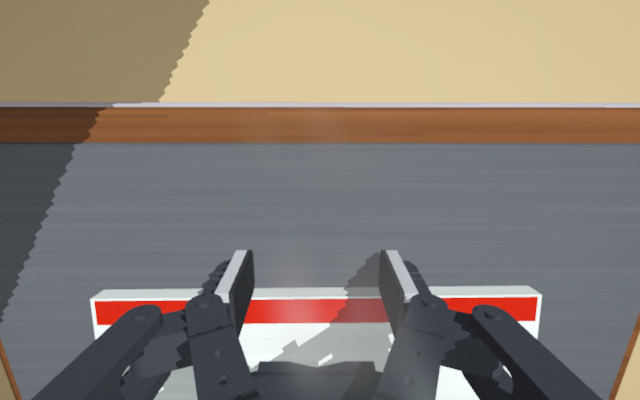

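View pics/m_side.png

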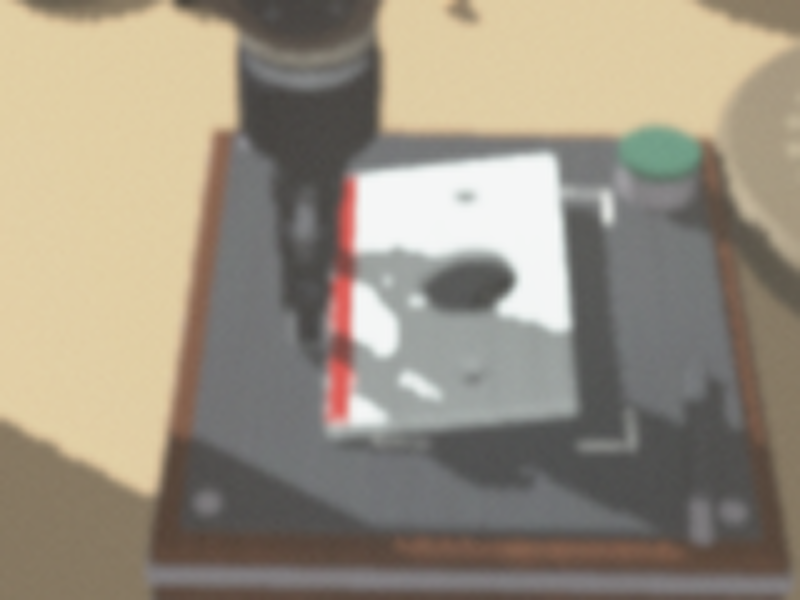

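Call:
move_arm(commands=[0,-0.1,0,0,0,-0.1,0,0,0,-0.1,0,0,0,-0.1,0,0,0,-0.1,0,0,0,-0.1,0,0,0,0,0,0])

```text
time: 15.1
eef_pos: [0.4918, -0.0347, 0.0481]
tcp_rot: [-0.426, 0.564, 0.429, 0.562]
contact_force: [-4.3, 2.0, 2.1]
opening: 0.7
```

```bash
python3 - <<'E'
from h import *
look("n")
im=ctrl.read_camera("side")
cv2.imwrite('pics/n_side.png',cv2.resize(im[150:270,230:390,::-1],None,fx=5,fy=5,interpolation=cv2.INTER_CUBIC))
E
```

```text
t 15.1 tcp [ 0.4918 -0.0347  0.0481] blk [[-71.7  -0.3]] F [-4.3  2.   2.1] yaw -0.2733
```

View pics/n.png

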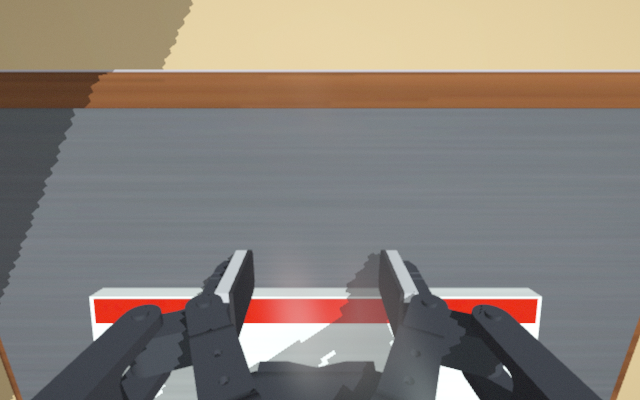

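View pics/n_side.png

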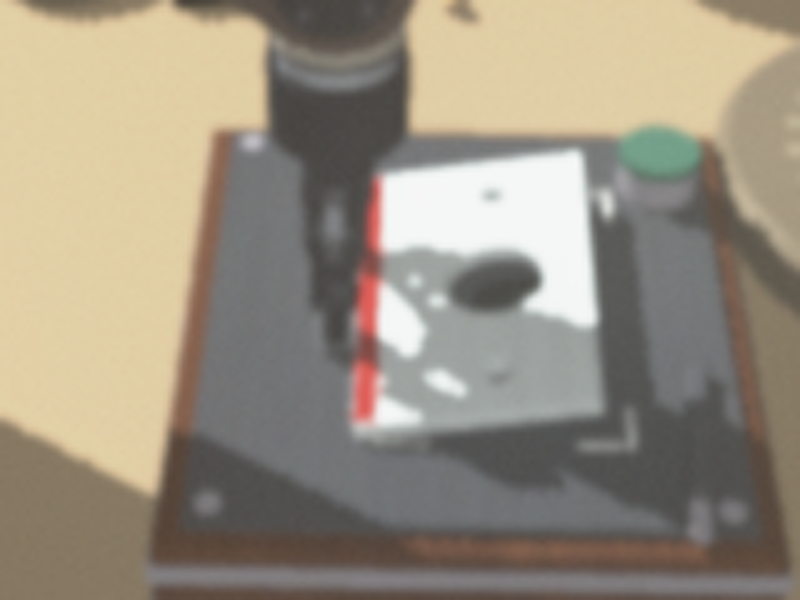

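```bash
python3 -c "
from h import *
print(pts('n',[(92,298),(541,296)],.0765), pts('n',[(102,289),(530,288)],.0665))"
```

```text
[[ -60.8 -104.5]
 [ -62.   103. ]] [[ -59.  -106.5]
 [ -59.7  104.7]]
```

Call:
move_arm(commands=[0,-0.1,0,0,0,-0.1,0,0,0,-0.1,0,0,0,-0.05,0,0,0,0,0,0])

```text
time: 15.82
eef_pos: [0.5026, -0.0379, 0.049]
tcp_rot: [-0.428, 0.563, 0.427, 0.564]
contact_force: [-1.2, 0.3, 0.1]
opening: 0.704
```

```bash
python3 - <<'E'
from h import *
look("o")
E
```

```text
t 15.825 tcp [ 0.5026 -0.0379  0.049 ] blk [[-60.5  -0.5]] F [-1.2  0.3  0.1] yaw -0.2735
```

View pics/o.png

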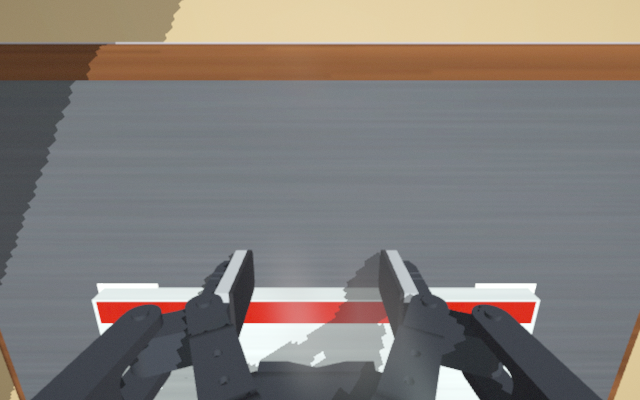

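```bash
python3 - <<'E'
from h import *
print(pts('o',[(93,300),(540,299)],.076), pts('o',[(102,290),(530,289)],.0665),pts('o',[(97,284),(537,284)],.0665))
im=ctrl.read_camera("side")
cv2.imwrite('pics/o_side.png',cv2.resize(im[150:270,230:390,::-1],None,fx=5,fy=5,interpolation=cv2.INTER_CUBIC))
E
```

```text
[[ -47.7 -105.6]
 [ -48.4  103.8]] [[ -46.7 -107.5]
 [ -47.4  105.3]] [[ -50.2 -109.3]
 [ -50.3  108.1]]
```

View pics/o_side.png

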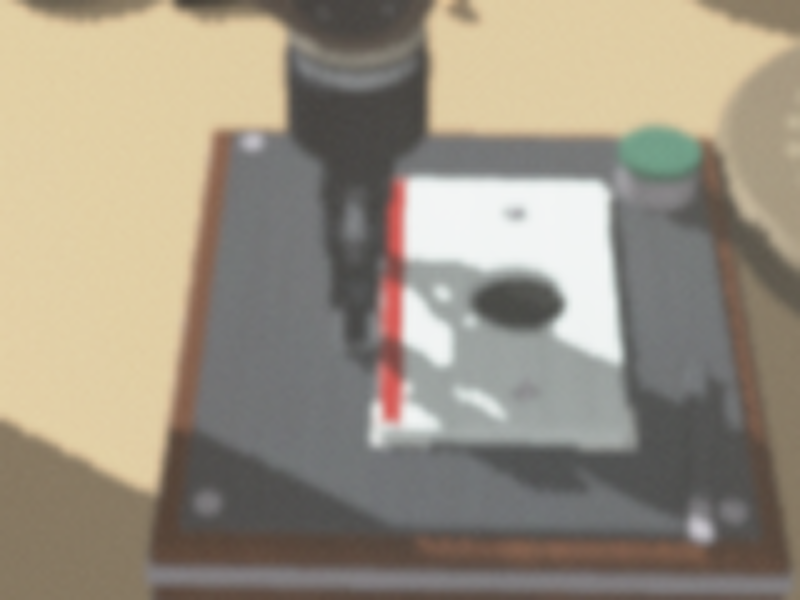

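Call:
move_arm(commands=[0,0.2,0,0,0,0.5,0,0,0,0.5,0,0,-0.6,0,0,0,-0.9,0,0,0,-0.9,0,0,0,-0.9,0,0,0,-0.9,0,0,0,-0.9,-0.3,0,0,-0.9,-0.6,0,0,-0.9,-0.6,0,0,-0.5,-0.6,0,0,0,-0.2,0,0,0,0,0,0], jaw=85)

```text
time: 17.68
eef_pos: [0.5279, -0.0449, 0.2335]
tcp_rot: [-0.427, 0.564, 0.427, 0.563]
contact_force: [0.0, -0.1, -1.3]
opening: 0.992
```

```bash
python3 - <<'E'
from h import *
look("q")
im=cv2.imread("pics/q.png"); cv2.imwrite("pics/q2.png",cv2.resize(im[20:320,120:520],None,fx=2,fy=2,interpolation=cv2.INTER_CUBIC))
for n,(x,y,w,h) in dict(scene=(230,155,180,150),side=(235,155,160,120)).items():
    im=ctrl.read_camera(n)[y:y+h,x:x+w,::-1]
    k=4 if n=="scene" else 5
    cv2.imwrite(f"pics/q_{n}.png",cv2.resize(im,None,fx=k,fy=k,interpolation=cv2.INTER_CUBIC))
E
```

```text
t 17.675 tcp [ 0.5279 -0.0449  0.2335] blk [[-34.2  -0.4]] F [ 0.  -0.1 -1.3] yaw -0.2731
```

View pics/q2.png

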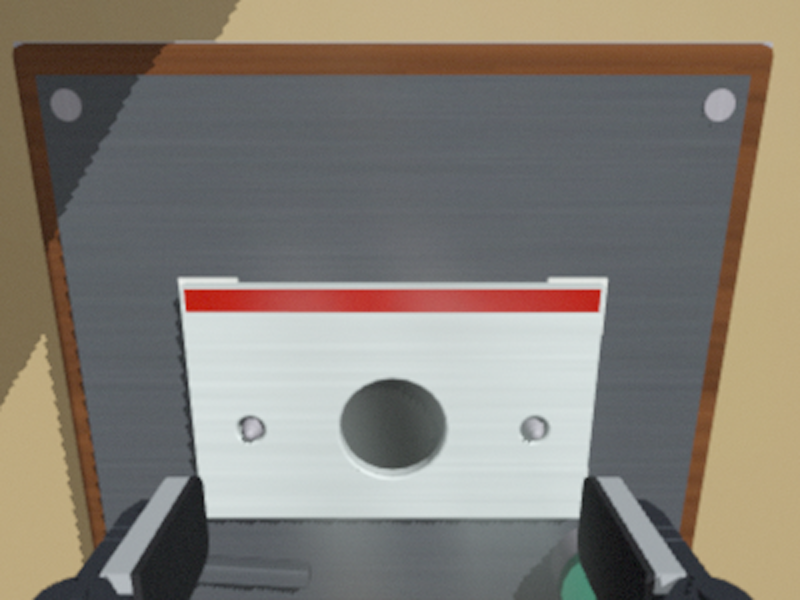

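View pics/q_scene.png

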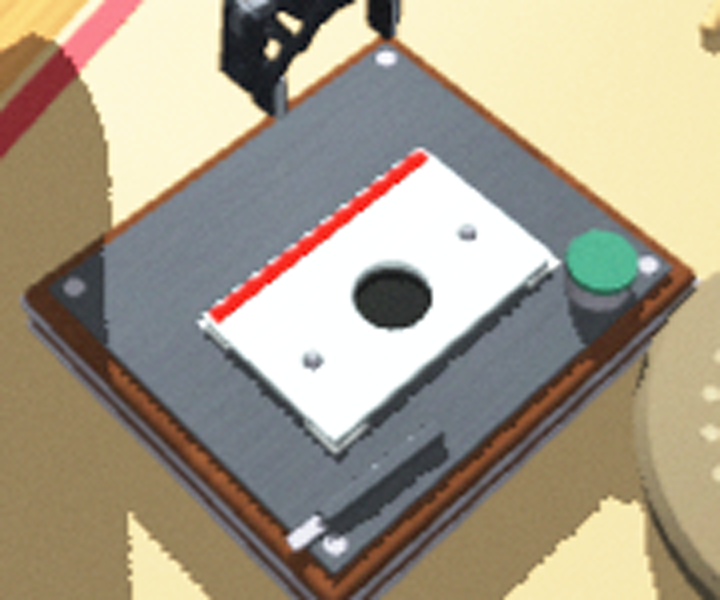

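View pics/q_side.png

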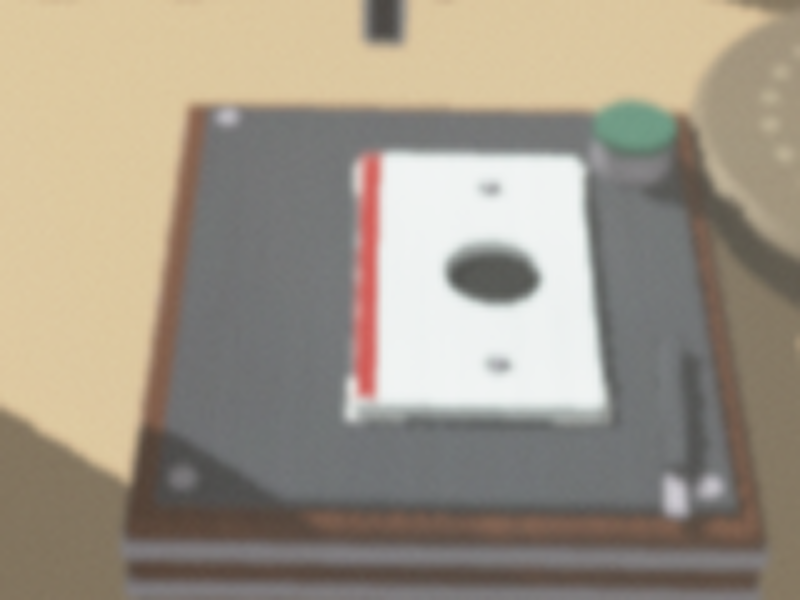

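Both pins now stand up through the small holes, at crop pixels (251,428) and (535,428) in the wrist view. The plate lies flat inside the corner marks with its red edge towards the robot. The tin and drift haven't moved, and the hand is clear.

```bash
python3 -c "
from h import *
print(ctrl.sign_off())"
```

```text
the job is handed in; nothing more can be done
None
```

The plate is home on the block and the job is handed in. I used about 17.7 s of the 61 s.

**What I did:** I pushed the plate's right end about 17 mm to the left with the closed fingertips. I then pushed its red edge about 30 mm away from the robot with two spread fingertips. That also straightened its small turn, and it dropped onto the pins. I then withdrew the hand to about 0.17 m above the block.

**Last checks:**
- **Pins and holes:** both pins show through the two small holes in the wrist and scene views.
- **Position:** the plate lies flat inside the corner marks. Its red edge was measured at about x -47 mm in the block's frame, where home is -47.
- **Bystanders:** the tin and drift look unmoved. I did not check the others again, but nothing came near them.
- **Forces:** the readings between moves stayed at about 6 N or less.

**What disagreed:**
- **Fingertip distance:** the closed fingertips sat about 10 mm behind the tool point, not 14 mm ahead as stated. Because of this, my first sideways pass went over the plate without touching it. I worked at the height I measured from the pictures instead.
- **Block position:** the scene and wrist cameras differed by about 2 mm on where the block is. I used the wrist camera's value.

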